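# Clip the flavour sign into its stand on the chocolate counter

### The arm

A 6-joint arm with a two-finger parallel gripper is mounted at the origin on the work surface. World frame = base frame: x ahead of the robot, y to its left, z up, the work surface at z = 0. Lengths are in mm, angles in rad, forces in N, time in s.
With the tool pointing down it reaches from about 350 to 875 mm from the base axis. Payload 15.5 kg.
Tool frame: the origin (TCP) lies on the centre line of the jaws, within the pads' length; the fingertips stand 19 mm ahead of it and the grasp point (between the pads) is the TCP (env.nose_length is the distance from the TCP to the fingertips, in mm); z points along the fingers, y is the line along which they close (so a half turn about z gives the same grasp; the last joint's range is limited). The gripper opens to 85 mm and grips with 20 to 120 N. Pads are 22 mm wide; open, the fingers measure 114 mm over their backs; the gripper's body (76 mm by 85 mm) begins 54 mm behind the grasp point. The pads swing forward as they close: fully open they stand 13 mm farther back than shut.
Start: joints at [1.185, 0.494, 1.345, -0, 1.302, -0.096], TCP at [178.596, 598.941, 250.277] pointing down, gripper open.
Joint ranges: [-2.91, 2.91], [-0.82, 2.16], [0.22, 2.67], [-1.22, 4.37], [0.12, 2.79], [-3.08, 3.08]. Speed limits (rad/s): [1.89, 1.89, 2.57, 3.01, 3.01, 3.01].

### API

Orientations are given as a rotation vector (axis times angle).
In Python, from station import get_obs, viewer, order, env gives the robot as it stands.
- The arm moves only by the shell command python3 -m pendant 'ROWS' [FORCE]. ROWS is JSON, one flat list of numbers, 5 for each row, row after row: the finger opening in mm, from 0 to 85.4, then the shift along the world's x, y, z in mm, then the turn about the world's z in rad. A call has 1 to 12 rows; each row is the pose to reach, as a shift and turn from the pose commanded when the call began; what a row does not reach only later rows make up. A row lasts 1/12 s, in which the tool goes at most 41.7 mm and 7.16 degrees, less where a joint would pass 70% of its speed; a pose out of reach is approached as far as the arm can. A call with a gripper value outside its range is refused whole. The fingers move at their own pace and stop on an object; FORCE is the grip in N (left out, the last holds). Time passes only in rows, so rows that repeat a pose let the fingers close. It gives the time, the measured TCP pose, the force, the opening and the grip force at its end, in the units of the state.
- get_obs(): the state, without advancing time (a new reading comes with each control period).
- viewer.get_image(name): name is "side" or "top"; returns (picture, depth): 480x640x3 uint8, red, green, blue; 480x640 float32, mm along the optical axis (not along the pixel's ray), 0 where there is no reading.
- viewer.camera_model(name): a dict with "K" (3x3 intrinsics, pixels), "R" (3x3) and "t" (3): a world point X has camera coordinates R X + t. Camera axes: x right, y down, z forward; pixel columns grow to the right and rows downward; lengths in mm; the calibration is good to about 2 mm. A picture is of the moment at which its call begins. camera_model takes no time and is no camera call.
- order.hand_in(): hands the job in; it is judged then, once.
The state is a dict: "time": time; "q": joint angles; "qd": joint speeds; "joint_efforts": joint torques, N m; "ee_pos": TCP position; "tool_rot": TCP orientation; "contact_force": force on the tool from outside, world axes, zero at the start; "ft_torque": the same for the moment, N m; "gripper_width": finger opening in mm; "grip_force": force on a finger pad.
Only numpy, scipy, OpenCV 4.12 (cv2) and the standard library are available. Lean on these libraries where they do the work, as an engineer would, in place of code of your own. Each camera call takes 0.05 s, during which the arm holds its last target. There are 200 camera calls.

### The job

Fasten the teal flavour sign in its stand: press the spring clip's red tail down with one fingertip and, while you hold it down, push the sign with the other fingertip until its foot is under the clip and its face rests against both brass cheeks; then let the clip close on the foot and move clear. Only touch and push: do not lift or tip the sign, and leave the tins, chocolate bars and spatula where they are.

Things in the scene. Friction and masses are not known exactly. Their poses are not given: they have to be found in the camera images.
- stand: fixed sign stand: wooden board 190 x 100 x 12 mm on the counter, placed and turned differently each time. Origin at counter level on its centre line, where the sign's REAR face is when the sign is home; +x = direction in which the sign is pushed, z up. Board spans x -110 to +80 mm, top at z 12. Two brass rails 8 mm tall (x -105 to +4) make a channel 47 mm wide along x
- cheeks (a point): point on the centre line midway between the two brass cheeks, at their front ends (stand x +4, z 42 mm = top of cheeks). The cheeks stand at y 26 to 34 mm either side, x +4 to +42: their front ends are the stops for the sign's face, and they carry the clip between them. Same axes as the stand
- clip (a joint): spring clip, a see-saw on a pivot along y at stand x +32, z 25 mm. 0 at rest (nose down), grows as the red tail is pressed and the nose rises; hard stop 0.5 rad. Nose clears the sign's foot from 0.22 rad; aim for 0.35. Springs back when let go (2.5 N at the tail to start, 7 N at 0.4); closed on the sign's foot it reads about 0.18. Pushing the sign against it does not open it
- clip_tail (a point): centre of the upper face of the clip's red tail, a pad 26 mm long (along stand x) and 40 mm wide; at rest at stand x +52, z 34 mm, sloping 0.35 rad up and away from the sign (x +40 to +65, outer end at z 38). Level and about 7 mm lower when the clip is at 0.35 rad. Its x points along stand x at rest
- clip_nose (a point): middle of the lower edge of the clip's steel nose (4 mm thick, 36 mm wide); at rest at stand x +16 (face toward the sign at +14), z 13 mm, 1 mm above the board. At 0.35 rad it is 7 mm above the board and 3 mm nearer the sign
- sign: teal sign, 90 g: upright plate on a flat foot, loose in the channel. Origin at the foot's underside beneath mid-thickness of the upright; +x as the stand's. Foot 4 mm thick, 44 wide, x -12 to +26. Upright x -2 to +2, 46 tall, 74 wide (44 wide below 12 mm). Starts at stand x -62 to -42, z 12; home at stand x +2, upright against both cheeks. Push below mid-height (may tip)
- tin_red: red tin with a brass lid, 68 mm across, 70 mm tall, origin at the centre of its underside; bystander
- tin_green: green tin with a brass lid, 68 mm across, 70 mm tall, origin at the centre of its underside; bystander
- tin_navy: navy blue tin with a brass lid, 68 mm across, 70 mm tall, origin at the centre of its underside; bystander
- bar_yellow: yellow wrapped chocolate bar lying flat, 115 x 55 x 10 mm, origin at the centre of its underside; bystander
- bar_purple: purple wrapped chocolate bar lying flat, 115 x 55 x 10 mm, origin at the centre of its underside; bystander
- spatula: spatula 200 mm long lying on the counter along its x, origin near its middle; bystander
Mind the look-alikes: they are no part of the job. What is meant by the sign is not black, pink or purple, and is the smaller of those in its own colour.

How it is judged (in metres and radians):
On the way, in this order (a step that is already met when the one before it is completed fails the run):
1. a fingertip holds the clip's tail down, nose raised, before the sign's foot is under it (value of joint clip above 0.2 rad and contact force between clip and the fingers above 0.3 N and x of sign in the frame of stand below -0.009 m), for 0.1 s.
2. the sign is pushed home beneath the nose while the clip is still held down (value of joint clip above 0.2 rad and contact force between clip and the fingers above 0.3 N and x of sign in the frame of stand between -0.001 and 0.005 m and y of sign in the frame of stand between -0.005 and 0.005 m), for 0.1 s.
At the end, for the whole second after the job is handed in: the sign stands upright (within 0.06 rad) in the stand with its face within 3 mm of the cheeks, its foot flat on the board, at rest, and the released clip has closed on the foot (clip between 0.10 and 0.24 rad) (x of sign in the frame of stand between -0.001 and 0.005 m and y of sign in the frame of stand between -0.005 and 0.005 m and z of sign in the frame of stand below 0.0145 m and angle between sign's own z axis and vertical below 0.06 rad and value of joint clip between 0.1 and 0.24 rad and linear speed of sign below 0.01 m/s); the robot touches nothing.
It fails at once if the sign is lifted more than 8 mm off the board (z of sign in the frame of stand above 0.02 m).
It fails at once if the sign is tipped more than 0.3 rad (angle between sign's own z axis and vertical above 0.3 rad).
It fails at once if a tin, bar or the spatula is moved more than 15 mm (distance of any of tin_red, tin_green, tin_navy, bar_yellow, bar_purple, spatula from where it was at the start of the episode above 0.015 m).
It also fails if it takes over 48 s, if anything falls off the work surface, if the arm or the gripper's body presses on something with over 40 N, if the wrist force passes 120 N, or if a joint passes its speed limit or range.

## Working session

There is one attempt and no reset: what is moved stays moved. The work goes in short steps, Python scripts to look and compute and a shell command to move; the robot and the scene stay as the last step left them, time stands still between calls to the robot, and variables do not carry over. Pictures are saved under pics/ and viewed, at most 10 in all, crops included, and the job is handed in when it is done.

```bash
mkdir -p pics; ls
cat > h.py <<'E'
import numpy as np, cv2
from station import get_obs, viewer, order, env
def shot(n,f,crop=None,s=1):
    p,d=viewer.get_image(n); np.savez('pics/'+f+'.npz',p=p,d=d)
    im=p[:,:,::-1]
    cv2.imwrite('pics/'+f+'.png',im); return p,d
def load(f):
    a=np.load('pics/'+f+'.npz'); return a['p'],a['d']
def crop(f,o,x0,y0,x1,y1,s):
    im=cv2.imread('pics/'+f+'.png')[y0:y1,x0:x1]
    cv2.imwrite('pics/'+o+'.png',cv2.resize(im,None,fx=s,fy=s,interpolation=cv2.INTER_CUBIC))
def world(n,u,v,d=None,z=None):
    m=viewer.camera_model(n);K,R,t=[np.array(m[k]) for k in 'KRt']
    r=np.linalg.inv(K)@[u,v,1]
    if d is not None: return R.T@(r*d-t)
    c=-R.T@t; w=R.T@r; return c+w*(z-c[2])/w[2]
def pix(n,X):
    m=viewer.camera_model(n);K,R,t=[np.array(m[k]) for k in 'KRt']
    c=K@(R@np.array(X,float)+t); return c[:2]/c[2]
E
python3 - <<'E'
from h import *
shot('top','t0');shot('side','s0')
o=get_obs();print(o['time'],o['ee_pos'],o['tool_rot'],o['gripper_width'])
E
```

```text
pics
0.1 [178.47984753 598.66856894 249.76648986] [-4.53531216e-01 -3.10843580e+00  1.70547065e-03] 85.48842608136982
```

View pics/t0.png

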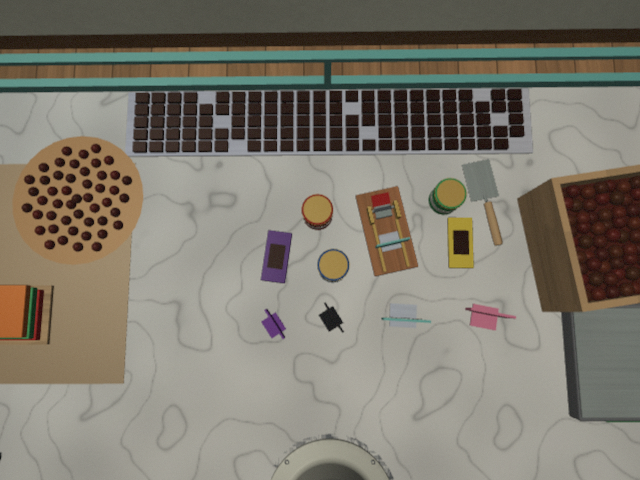

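View pics/s0.png

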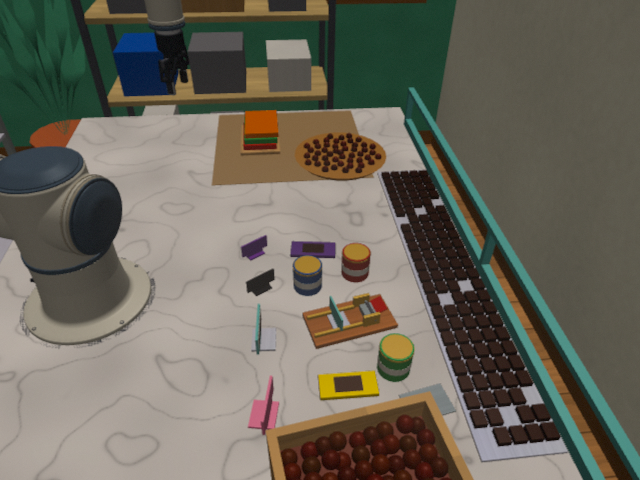

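Top view: the stand is at (386,230) with its red tail at (380,198). Signs that could be confused: teal in the stand (393,241), a larger teal one loose (406,320), pink (490,316), black (331,318), purple (273,323). By the description I want the smaller teal one, in the stand. I'll check it in a close crop.

Run:
```python
from h import *
crop('t0','c1',345,175,430,285,5.4)
p,d=load('t0')
for u,v in [(380,197),(362,200),(410,262),(380,268),(371,184.),(393,241),(300,350),(450,193),(318,211)]:
    print(u,v,world('top',u,v,d=d[int(v),int(u)]).round(1))
m=viewer.camera_model('top');print(-np.array(m['R']).T@m['t'],m['R'])
```

```text
380 197 [ 655.6 -114.6   36.9]
362 200 [654.8 -76.6  11.9]
410 262 [ 513.  -181.3   10.7]
380 268 [ 499.8 -114.1   12. ]
371 184.0 [ 6.954e+02 -9.890e+01 -4.000e-01]
393 241 [ 553.8 -138.    56.9]
300 350 [320.7  64.1  -1.1]
450 193 [ 654.7 -260.2   73.1]
318 211 [617.5  22.7  70.6]
[ 404.00768446    9.71768062 1084.32846704] [[-0.00265023 -0.99990174 -0.01376525]
 [-0.98913444  0.00464456 -0.14694043]
 [ 0.14698993  0.01322625 -0.98904956]]
```

View pics/c1.png

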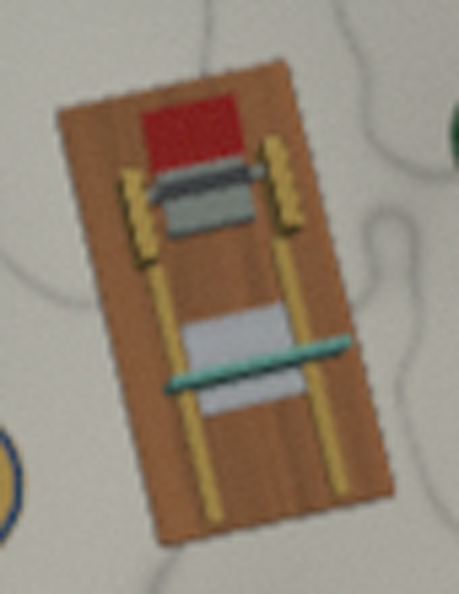

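The crop shows the small teal sign (bar from (168,387) to (348,340) in the crop, 74 mm wide) standing in the channel, with the red tail at the far end. So the right sign is the one at (393,241) in the full picture. Next I'll fit the stand pose from the board corners.

```bash
cat >> h.py <<'E'
def fromstand(P,x,y,z=0): # P=(x0,y0,yaw)
    c,s=np.cos(P[2]),np.sin(P[2]); return np.array([P[0]+c*x-s*y,P[1]+s*x+c*y,z])
def tostand(P,X):
    c,s=np.cos(P[2]),np.sin(P[2]); d=np.array(X[:2])-P[:2]; return np.array([c*d[0]+s*d[1],-s*d[0]+c*d[1],X[2]])
E
python3 - <<'E'
from h import *
from scipy.optimize import least_squares
C=np.array([(57,110),(287,60),(393,494),(160,545)])/5.4+[345,175]
S=[(80,50),(80,-50),(-110,-50),(-110,50)]
W=[world('top',*c,z=12) for c in C]
r=least_squares(lambda P:np.concatenate([fromstand(P,*s)[:2]-w[:2] for s,w in zip(S,W)]),[600,-120,.2])
P=r.x;print(P,r.fun.round(1));np.save('P.npy',P)
f=lambda x,y:(x/5.4+345,y/5.4+175)
for n,(x,y),z in [('sign L',(168,387),58),('sign R',(348,340),58),('tail far L',(142,112),38),('tail far R',(236,95),38),('tail near L',(150,172),30),('cheekL front',(147,262),42),('cheekR front',(290,230),42)]:
    print(n,tostand(P,world('top',*f(x-2.7*0,y),z=z)).round(1))
o=get_obs();print(env.nose_length,[a for a in dir(env) if a[0]!='_'])
from scipy.spatial.transform import Rotation as R
y=R.from_rotvec(o['tool_rot']).as_matrix()[:,1];print(o['ee_pos'],np.arctan2(y[1],y[0]))
# side-view check
for n,X in [('tail',(52,0,34)),('cheeks',(4,0,42)),('bc1',(80,50,12)),('bc2',(-110,-50,12)),('bc3',(-110,50,12))]: print(n,pix('side',fromstand(P,*X)).round(1))
E
```

```text
[ 5.99019610e+02 -1.27189225e+02  2.10389383e-01] [ 1.1  0.5  1.   0.  -0.9 -1.1 -1.2  0.5]
sign L [-50.9  37.2  58. ]
sign R [-47.7 -36.9  58. ]
tail far L [64.6 18.9 38. ]
tail far R [ 63.3 -20.5  38. ]
tail near L [40.9 20.2 30. ]
cheekL front [ 2.5 31.7 42. ]
cheekR front [  3. -28.  42.]
19.0 ['MotionError', 'nose_length']
[178.47984753 598.66856894 249.76648986] 1.281034249993363
tail [377.9 303. ]
cheeks [357.9 305.4]
bc1 [379.7 291.8]
bc2 [315.1 344.2]
bc3 [301.5 310.4]
```

```bash
python3 -m pendant '[85,346,-742,0,-1.07,85,346,-742,0,-1.07,85,346,-742,0,-1.07,85,346,-742,0,-1.07,85,346,-742,0,-1.07,85,346,-742,0,-1.07,55,346,-742,0,-1.07,55,346,-742,0,-1.07,55,346,-742,0,-1.07,55,346,-742,0,-1.07,55,346,-742,0,-1.07,55,346,-742,0,-1.07]'
```

```text
time: 1.1
ee_pos: [390.1, 143.8, 250.3]
tool_rot: [1.975, 2.443, 0.0]
contact_force: [1.4, 0.7, 1.2]
gripper_width: 54.8
grip_force: 0.0
```

```bash
python3 -m pendant '[55,134,-287,0,0,55,134,-287,0,0,55,134,-287,0,0,55,134,-287,0,0,55,134,-287,0,0,55,134,-287,0,0,55,134,-287,0,0,55,134,-287,0,0,55,134,-287,-120,0,55,134,-287,-120,0,55,134,-287,-120,0,55,134,-287,-120,0]'
python3 - <<'E'
from h import *
shot('side','s1'); crop('s1','s1c',240,180,440,330,4)
o=get_obs();print(tostand(np.load('P.npy'),o['ee_pos']),o['contact_force'])
P=np.load('P.npy');t=tostand(P,o['ee_pos'])
for dz in (6,19):
  for dx in (-42,-27.5,27.5,42): print(dz,dx,((pix('side',fromstand(P,t[0]+dx,t[1],t[2]-dz))-[240,180])*4).round(0))
E
```

```text
time: 2.1
ee_pos: [520.5, -140.2, 124.5]
tool_rot: [-1.97, -2.435, 0.005]
contact_force: [-2.1, 0.8, -0.9]
gripper_width: 55.0
grip_force: 0.0
[-78.22079112   3.07605381 127.81872951] [-0.21677992  0.05098487  0.90644883]
6 -42 [250. 444.]
6 -27.5 [277. 438.]
6 27.5 [379. 415.]
6 42 [406. 409.]
19 -42 [250. 462.]
19 -27.5 [277. 456.]
19 27.5 [379. 433.]
19 42 [405. 427.]
```

View pics/s1c.png

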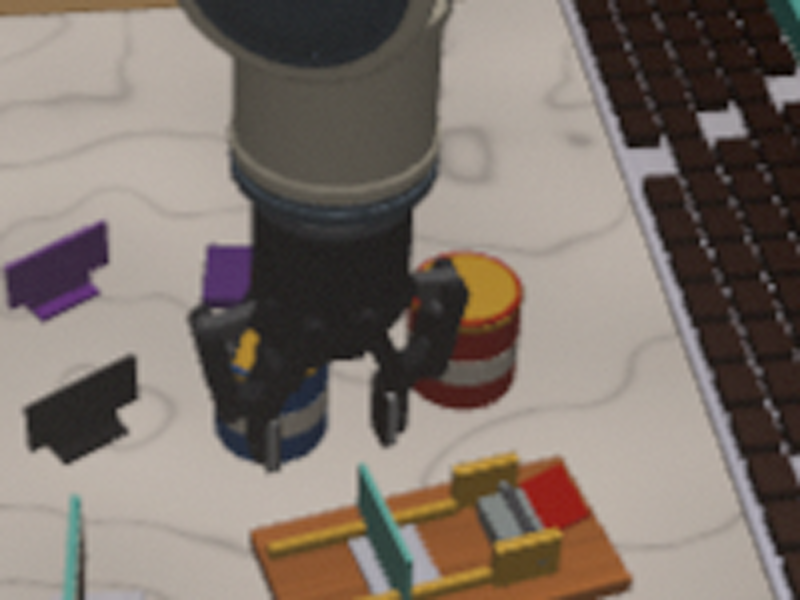

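The image shows the open fingertips at (270,468) and (388,443) in the crop, behind the sign, which fits a tip extension of roughly 19 mm. I'll close the fingers and lower them behind the sign.

```bash
python3 -m pendant '[0,0,0,0,0,0,0,0,0,0,0,0,0,0,0,0,0,0,0,0,0,0,0,0,0,0,0,0,0,0,0,0,0,-30,0,0,0,0,-60,0,0,0,0,-75,0,0,0,0,-85,0,0,0,0,-85,0,0,0,0,-85,0]'
python3 - <<'E'
from h import *
shot('side','s2'); crop('s2','s2c',270,230,430,350,5)
P=np.load('P.npy')
o=get_obs();t=tostand(P,o['ee_pos']);print(t,o['contact_force'])
for dx in (-12,0,12): print(dx,((pix('side',fromstand(P,t[0]+dx,t[1]-11,t[2]-19))-[270,230])*5).round(0))
E
```

```text
time: 3.15
ee_pos: [524.1, -141.3, 45.6]
tool_rot: [-1.975, -2.443, 0.0]
contact_force: [-0.1, 0.8, -0.3]
gripper_width: -0.1
grip_force: 0.0
[-75.93174984   1.70293859  46.09342602] [-0.03920196  0.17678704  0.77447419]
-12 [246. 464.]
0 [272. 458.]
12 [299. 451.]
```

View pics/s2c.png

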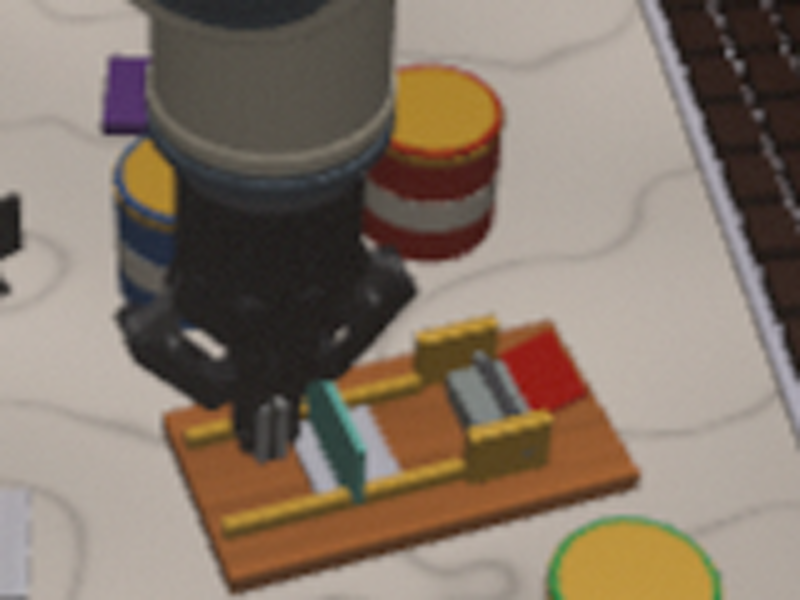

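The closed tips are at (268,460) in the crop, which matches the 19 mm extension. They're clear of the foot and sit behind the upright at (335,440). I'll push the sign about 30 mm forward, well short of the nose, then back off and rise.

```bash
python3 -m pendant '[0,4,-1,-3,0,0,8,0,-3,0,0,12,1,-3,0,0,16,2,-3,0,0,20,3,-3,0,0,24,3.5,-3,0,0,28,4,-3,0,0,32,5,-3,0,0,36,6,-3,0,0,40,7,-3,0,0,42,7.5,-3,0,0,42,7.5,-3,0]'
python3 -m pendant '[0,-4,-1,0,0,0,-10,-2,0,0,0,-16,-3,20,0,40,-16,-3,60,0,55,-16,-3,100,0,55,-16,-3,100,0,55,-16,-3,100,0,55,-16,-3,100,0]'
python3 - <<'E'
from h import *
shot('top','t3');shot('side','s3'); crop('t3','t3c',345,175,430,285,5.4);crop('s3','s3c',290,280,410,350,6)
P=np.load('P.npy')
o=get_obs();t=tostand(P,o['ee_pos']);print(t,o['contact_force'],o['ee_pos'])
for sx in (-24,-20,-16):
  for y in (-37,37): print(sx,y,((pix('side',fromstand(P,sx,y,58))-[290,280])*6).round(0),((pix('top',fromstand(P,sx,y,58))-[345,175])*5.4).round(0))
E
python3 -c "
import cv2,numpy as np
a=cv2.imread('pics/t3c.png');b=cv2.resize(cv2.imread('pics/s3c.png'),(339,198))
c=np.zeros((594,800,3),np.uint8);c[:,:459]=a[:594];c[:198,460:799]=b;cv2.imwrite('pics/m3.png',c)"
```

```text
time: 4.2
ee_pos: [566.5, -133.6, 42.3]
tool_rot: [1.975, 2.443, 0.0]
contact_force: [-0.4, 0.0, 0.3]
gripper_width: -0.1
grip_force: 0.1
time: 4.87
ee_pos: [549.2, -136.7, 142.1]
tool_rot: [-1.975, -2.443, 0.0]
contact_force: [-0.0, 0.4, -1.1]
gripper_width: 54.5
grip_force: 0.0
[-50.95941492   1.32977787 141.15269445] [-0.03765002 -0.45117973  0.49421191] [ 548.90615555 -136.53116967  141.15269445]
-24 -37 [374. 213.] [334. 282.]
-24 37 [302.  69.] [153. 322.]
-20 -37 [385. 211.] [332. 273.]
-20 37 [312.  66.] [151. 312.]
-16 -37 [396. 208.] [329. 263.]
-16 37 [323.  64.] [148. 302.]
```

View pics/s3c.png

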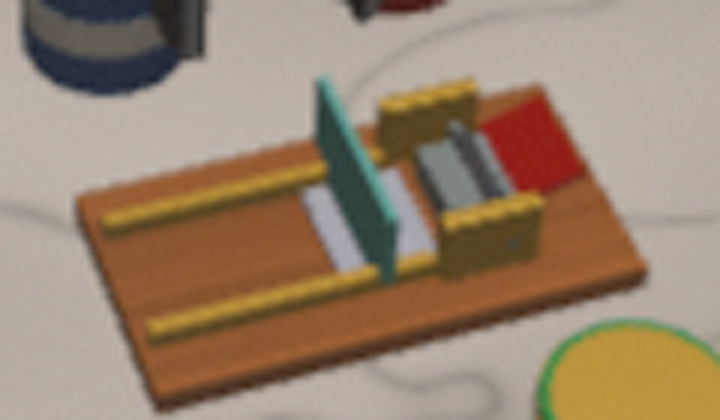

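The picture shows the sign upright at (360,180) with its top corners at (322,78) and (391,215), so it's at stand x of about -17. The foot's front edge (438,250) is just short of the nose. Next I'll straddle the sign and clip with 60 mm opening and stop above the tail.

```bash
python3 -m pendant '[60,28,5,0,0,60,57,11,0,0,60,57,11,0,0,60,57,11,0,0,60,57,11,0,0,60,57,11,-25,0,60,57,11,-45,0,60,57,11,-65,0,60,57,11,-78,0,60,57,11,-82,0,60,57,11,-82,0,60,57,11,-82,0]'
python3 - <<'E'
from h import *
shot('side','s4'); crop('s4','s4c',290,250,410,350,6)
P=np.load('P.npy')
o=get_obs();t=tostand(P,o['ee_pos']);print(t,o['contact_force'],o['ee_pos'])
for dx in (-44,-30,30,44): print(dx,((pix('side',fromstand(P,7+dx,-11,60.3-15))-[290,250])*6).round(0))
E
```

```text
time: 5.97
ee_pos: [606.6, -125.9, 60.6]
tool_rot: [-1.975, -2.443, 0.0]
contact_force: [0.5, -0.0, -0.0]
gripper_width: 60.4
grip_force: 0.0
[ 8.08844892 -0.44453302 61.07112537] [0.83033379 0.18842029 0.30735723] [ 607.02254284 -125.93475846   61.07112537]
-44 [312. 373.]
-30 [349. 364.]
30 [504. 327.]
44 [539. 318.]
```

View pics/s4c.png

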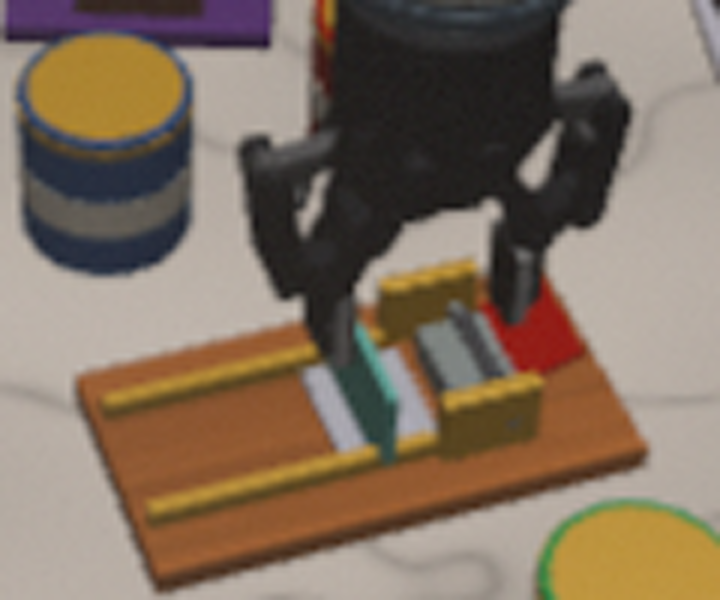

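The push finger's tip (340,362) is just behind the upright, the tail finger's tip (513,318) is over the red tail, and the sign hasn't moved. I'll lower in small steps to feel for the tail.

```bash
for i in 1; do python3 -m pendant '[60,0,0,-4,0,60,0,0,-8,0,60,0,0,-10,0,60,0,0,-10,0]'; done | grep -E 'ee_pos|force'
for k in 1 2 3 4; do python3 -m pendant '[60,0,0,-1,0,60,0,0,-1,0,60,0,0,-1,0]' | grep -E 'ee_pos|contact'; done
```

```text
ee_pos: [606.7, -125.6, 49.9]
contact_force: [0.1, 0.4, 0.2]
grip_force: 0.0
ee_pos: [606.9, -125.7, 49.3]
contact_force: [-0.3, -0.1, -0.4]
ee_pos: [606.9, -125.7, 48.3]
contact_force: [-1.6, -0.4, 0.3]
ee_pos: [606.9, -125.7, 47.2]
contact_force: [-1.0, 0.0, 0.3]
ee_pos: [606.9, -125.7, 46.2]
contact_force: [-0.6, 0.8, -0.2]
```

```bash
for k in 1 2 3; do python3 -m pendant '[60,0,0,-1,0,60,0,0,-1,0,60,0,0,-1,0]' | grep -E 'ee_pos|contact'; done
```

```text
ee_pos: [606.9, -125.7, 45.2]
contact_force: [-0.3, 0.2, -0.1]
ee_pos: [607.1, -125.7, 44.5]
contact_force: [1.3, 0.8, 4.7]
ee_pos: [607.4, -125.7, 43.6]
contact_force: [1.9, 1.4, 5.4]
```

```bash
for k in 1 2; do python3 -m pendant '[60,0,0,-1,0,60,0,0,-1,0,60,0,0,-1,0]' | grep -E 'ee_pos|contact|time'; done
python3 - <<'E'
from h import *
shot('side','s5'); crop('s5','s5c',330,270,405,326,9.5)
E
```

```text
time: 8.35
ee_pos: [607.7, -125.7, 42.7]
contact_force: [1.6, 2.4, 7.6]
time: 8.6
ee_pos: [607.8, -125.6, 41.8]
contact_force: [1.8, 3.3, 8.5]
```

View pics/s5c.png

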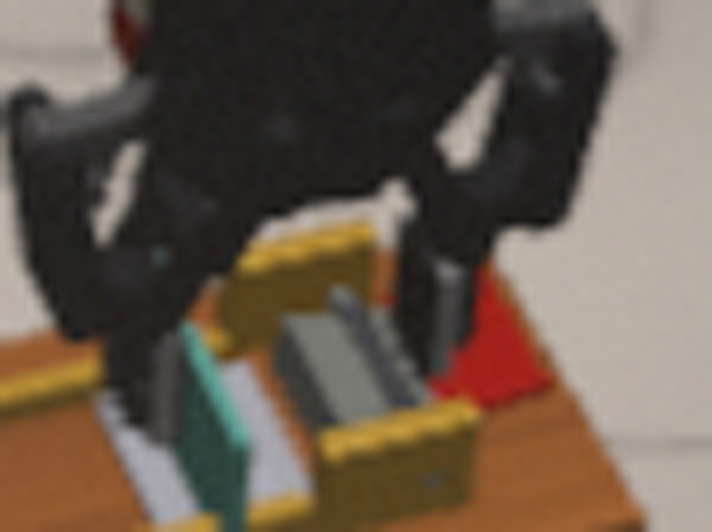

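The nose is up (310,350 in the crop). The push finger sits just behind the sign and the tail finger on the inner part of the red pad. The force ratio suggests about 0.2 rad, so I'll press slightly more.

```bash
python3 -m pendant '[60,0,0,-1.2,0,60,0,0,-1.2,0,60,0,0,-1.2,0,60,0,0,-1.2,0]' | grep -E 'ee_pos|contact|time'
python3 - <<'E'
from h import *
p,d=shot('side','s6')
P=np.load('P.npy')
# heights along clip nose/tail centre strip before (s3) and now
for f in ('s3','s6'):
    p,d=load(f); out=[]
    v,u=np.mgrid[280:330,340:400]; 
    W=np.array([tostand(P,world('side',a,b,d=d[b,a])) for a,b in zip(u.ravel(),v.ravel())])
    for x in range(8,70,3):
        m=(abs(W[:,0]-x)<1.5)&(W[:,1]<-12)&(W[:,1]>-18)&(W[:,2]<44)
        out.append((x,round(float(np.median(W[m,2])),1) if m.any() else None))
    print(f,out)
E
```

```text
time: 8.98
ee_pos: [608.1, -125.6, 40.8]
contact_force: [3.8, 4.0, 10.4]
s3 [(8, None), (11, 26.4), (14, 27.3), (17, 26.4), (20, 28.2), (23, 28.0), (26, 29.1), (29, 29.3), (32, 28.2), (35, 28.9), (38, 25.6), (41, 29.8), (44, 30.5), (47, 30.8), (50, 22.7), (53, 32.9), (56, 23.5), (59, 35.2), (62, 10.8), (65, 12.5), (68, 10.6)]Traceback (most recent call last):
  File "<stdin>", line 8, in <module>
  File "h.py", line 13, in world
    m=viewer.camera_model(n);K,R,t=[np.array(m[k]) for k in 'KRt']
ValueError: time passes only in moves, steps and waits
```

Run:
```python
from h import *
P=np.load('P.npy'); m=viewer.camera_model('side');K,R,t=[np.array(m[k]) for k in 'KRt']
for f in ('s3','s6'):
    p,d=load(f); v,u=np.mgrid[280:330,340:400]
    r=np.linalg.inv(K)@np.array([u.ravel(),v.ravel(),np.ones(u.size)])*d[v,u].ravel()
    W=np.array([tostand(P,x) for x in (R.T@(r-t[:,None])).T])
    c=p[v,u].reshape(-1,3).astype(int); red=(c[:,0]>110)&(c[:,1]<60)
    A=W[red]; q=np.polyfit(A[:,0],A[:,2],1); print(f,'red n',red.sum(),'slope',q,'z52',np.polyval(q,52).round(1),A[:,:2].min(0).round(),A[:,:2].max(0).round())
    n=(W[:,0]>12)&(W[:,0]<26)&(abs(W[:,1])<15)&(W[:,2]>15)&(W[:,2]<42); q=np.polyfit(W[n,0],W[n,2],1); print('nose',n.sum(),q,np.polyval(q,18))
    g=(c[:,1]>c[:,0]+20)&(c[:,2]>c[:,0]+10)&(W[:,2]>16)&(W[:,2]<60)&(abs(W[:,1])<38); print('sign x',np.median(W[g,0]),g.sum())
```

```text
s3 red n 165 slope [ -2.14991346 145.22025065] z52 33.4 [-313. -683.] [75. 18.]
nose 75 [ 0.37780464 19.34557888] 26.146062447594772
sign x -19.913934405841392 61
s6 red n 84 slope [-0.25200639 40.69298315] z52 27.6 [ 40. -24.] [74. 21.]
nose 73 [ 0.21040323 26.0081007 ] 29.795358793775357
sign x -19.031461839776476 36
```

The depth gives a nose lift of about 3.7 mm and a tail drop of about 5.8 mm, so the clip is near 0.27 rad and held. The sign is at x of about -19. Now I'll push along stand +x while holding the tail.

```bash
python3 -m pendant '[60,1,0.2,-0.3,0,60,2,0.4,-0.3,0,60,3,0.6,-0.3,0,60,4,0.8,-0.3,0,60,5,1,-0.3,0,60,6,1.3,-0.3,0,60,7,1.5,-0.3,0,60,8,1.7,-0.3,0,60,9,1.9,-0.3,0,60,10,2.1,-0.3,0,60,10,2.1,-0.3,0]' | grep -E 'ee_pos|contact|time|width'
cat > m.py <<'E'
import sys
from h import *
f=sys.argv[1]; shot('side',f)
P=np.load('P.npy'); m=viewer.camera_model('side');K,R,t=[np.array(m[k]) for k in 'KRt']
p,d=load(f); v,u=np.mgrid[275:335,330:400]
r=np.linalg.inv(K)@np.array([u.ravel(),v.ravel(),np.ones(u.size)])*d[v,u].ravel()
W=np.array([tostand(P,x) for x in (R.T@(r-t[:,None])).T]); c=p[v,u].reshape(-1,3).astype(int)
A=W[(c[:,0]>110)&(c[:,1]<60)&(W[:,0]>38)&(W[:,0]<72)&(abs(W[:,1])<20)&(W[:,2]>18)]; q=np.polyfit(A[:,0],A[:,2],1); print('tail',len(A),q[0],np.polyval(q,52))
n=(W[:,0]>12)&(W[:,0]<26)&(abs(W[:,1])<15)&(W[:,2]>15)&(W[:,2]<42); q=np.polyfit(W[n,0],W[n,2],1); print('nose',n.sum(),q[0],np.polyval(q,18))
g=(c[:,1]>c[:,0]+20)&(c[:,2]>c[:,0]+10)&(W[:,2]>16)&(W[:,2]<60)&(abs(W[:,1])<38); print('sign x',np.median(W[g,0]),g.sum())
E
python3 m.py s7
```

```text
time: 9.95
ee_pos: [616.3, -123.6, 39.8]
contact_force: [-4.7, -0.1, 7.0]
gripper_width: 60.1
tail 71 -0.07891785266257115 25.471309444479733
nose 68 0.05494294413972742 31.334492059819645
sign x -12.91331993382755 29
```

```bash
python3 -m pendant '[60,1,0.2,0,0,60,2,0.4,0,0,60,3,0.6,0,0,60,4,0.8,0,0,60,5,1,0,0,60,6,1.3,0,0,60,7,1.5,0,0,60,8,1.7,0,0,60,9,1.9,0,0,60,10,2.1,0,0,60,10,2.1,0,0]' | grep -E 'ee_pos|contact|time|width'
python3 m.py s8
```

```text
time: 10.92
ee_pos: [626.4, -121.5, 39.7]
contact_force: [-4.5, -0.2, 4.6]
gripper_width: 60.2
tail 98 -0.009447769159691234 25.753740585396603
nose 62 -0.1302153091285003 31.383442766904988
sign x -1.7168657187118803 38
```

```bash
for k in 1 2 3; do python3 -m pendant '[60,0.5,0.1,0,0,60,1,0.2,0,0,60,1,0.2,0,0]' | grep -E 'ee_pos|contact|time'; done; python3 m.py s9; python3 -c "
from h import *
crop('s9','s9c',330,270,405,326,9.5)"
```

```text
time: 11.22
ee_pos: [627.5, -121.3, 39.7]
contact_force: [-4.1, -0.7, 5.3]
time: 11.47
ee_pos: [628.9, -121.1, 39.7]
contact_force: [-4.3, -0.6, 3.7]
time: 11.72
ee_pos: [628.9, -121.1, 39.7]
contact_force: [-9.9, -3.2, 9.0]
tail 114 -0.0034254829937773222 25.357370967401163
nose 53 -0.26752501083512725 32.28751173143074
sign x 1.2039562315564905 36
```

View pics/s9c.png

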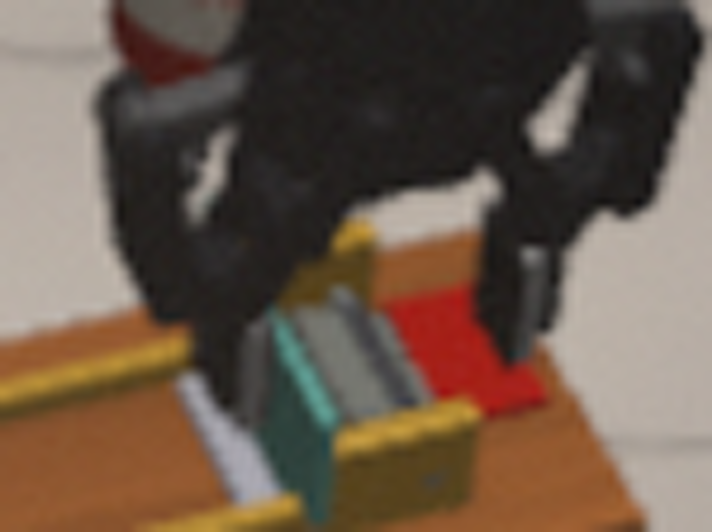

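The sign's upright (300,410 in the crop) is against the cheek front and the tail finger is still on the red pad. The force jumped while the TCP stood still, so contact with the cheeks is confirmed. I'll back off, then rise slowly.

```bash
python3 -m pendant '[60,0,0,0,0,60,-1,-0.2,0,0,60,-2,-0.4,0,0,60,-3,-0.6,0,0,60,-4,-0.8,0,0,60,-5,-1,0,0,60,-5,-1,2,0,60,-5,-1,4,0,60,-5,-1,7,0,60,-5,-1,12,0,60,-5,-1,20,0,60,-5,-1,30,0]' | grep -E 'ee_pos|contact|time'
python3 -m pendant '[60,0,0,30,0,60,0,0,60,0,60,0,0,100,0,60,-40,0,120,0,60,-80,0,120,0,60,-120,0,120,0,60,-120,0,120,0,60,-120,0,120,0]' | grep -E 'ee_pos|contact|time'
python3 m.py s10; python3 -c "
from h import *
crop('s10','s10c',330,270,405,326,9.5)"
```

```text
time: 12.77
ee_pos: [624.3, -121.8, 70.1]
contact_force: [-0.1, -0.1, 0.6]
time: 13.43
ee_pos: [502.6, -121.6, 190.8]
contact_force: [0.8, 0.2, 1.0]
tail 140 0.13921361113132869 29.196419122251175
nose 55 -0.30305779959545703 29.820929024210216
sign x 0.1252741186807132 65
```

View pics/s10c.png

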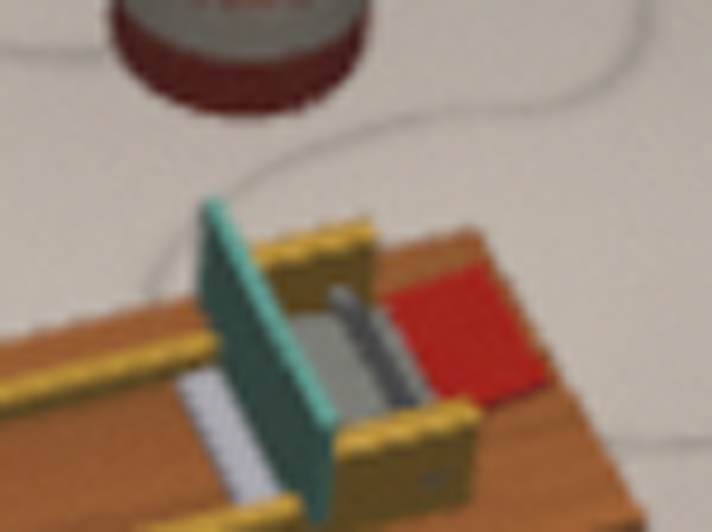

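The sign stands upright, with its face on both cheeks (260,250) and (335,420). The tail has settled to an intermediate slope, with the clip closed at about 0.2 rad on the foot, and the arm is clear.

```bash
python3 -m pendant '[60,0,0,0,0,60,0,0,0,0,60,0,0,0,0,60,0,0,0,0]' | grep -E 'qd|time|contact'; python3 -c "
from station import order
print(order.hand_in())"
```

```text
time: 13.82
contact_force: [-0.1, 0.6, 0.4]
the job is handed in; nothing more can be done
None
```

I pushed the teal sign home against both brass cheeks while holding the clip down, and the clip then closed on its foot at about 0.2 rad by my depth measurement. The arm is clear and I handed the job in at about 14 s; no verdict came back.

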